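# Lock the tube rotator's carrier with its R-clip

## Task

Take the R-clip (the one with the wavy bow, not the straight hairpin) from its rack and lock the rotator's carrier with it: thread its straight leg down through the cross hole near the end of the shaft, and push until the bow springs over the shaft and the clip is fully home, then let go. Feel gently for the hole, never force the clip, and leave everything else in place.

Things in the scene. Friction and masses are not known exactly. Their poses are not given: they have to be found in the camera images.
- clip: R-clip, 5 mm steel wire, about 70 g, upright in one slot of the rack. Origin: centre of the double coil on top, 21 mm across, 10 mm thick along y (grip these flat faces); z up. Straight leg at x = -8 mm, down to z = -78.5. Springy bow in the same plane at +x: pinch, bulge fitting the shaft centred at z = -46, pinch, flared end (x 10, z -73.5). Keep fingers above z = -22. May be fitted with the bow on either side.
- clip_tip (a point): round lower end of the clip's straight leg (5 mm wire), at (-8, 0, -78.5) mm in the clip's frame; axes as the clip's
- clip_seat (a point): point of the clip's straight leg, at (-8, 0, -46) mm in the clip's frame, that lies on the shaft's axis when the clip is home; axes as the clip's
- bow (a joint): angle of the clip's springy bow about its coil (rad): 0 relaxed, about 0.07 while it rides over the shaft, 0 again when sprung over. Push gently down, about 5 to 10 N, from clip_seat about 21 mm above the shaft's axis; from about 14 mm it snaps over and pulls itself down with up to 8 N. Home, its upper pinch stops on the shaft; it sits a little loose, up to 0.2 rad tilted.
- rotator: tube rotator, fixed. Origin on the bench, 22 mm out from hub_face; y = along the level shaft, away from the housing; z up. White housing 130 mm wide, 160 high, y -215 to -75; disc 150 mm across, y -62 to -50, with capped tubes (60 mm off the axis) forward to y = -32; hub 30 mm across, y -50 to -22; then bare steel shaft, 22 mm across, axis 110 mm up. A vertical 7.4 mm square hole goes right through it, 31 mm from its end.
- hub_face (a point): centre of the hub's front face, where the shaft comes out, on the shaft's axis 110 mm above the bench; axes as the rotator's (y along the shaft, outward). The cross hole lies somewhere from 10 to 34 mm out from here, different each time (the shaft is clamped by hand and does not move): see or feel for it. A leg end about 2 mm or more off the hole stops on the shaft's top, 11 mm above the axis.
- rack: grey clip rack, fixed, 130 x 44 x 46 mm high, long along its x; origin under its centre. Two slots 25 x 8 mm at x = -35 and +35 mm hold the clip and the hairpin upright, coils 87 mm above the bench, planes along the rack's x, with 1.5 mm play; the leg ends stand 8 mm above the bench.
- hairpin: a similar pin with two straight legs and no bow, in the rack's other slot; origin at its coil's centre; leave it
- beaker: glass beaker 64 mm wide, 85 mm high, bystander, origin under its base
- tip_tray: open blue tray 120 x 80 x 60 mm, bystander, origin under its centre
- bottle: amber bottle 68 mm wide, 150 mm high, bystander, origin under its base
- jar: small jar 56 mm wide, 60 mm high, bystander, origin under its base
- marker: black marker pen 120 mm long, 14 mm thick, lying on the bench nearest the robot, bystander

How it is judged (in metres and radians):
On the way, in this order (a step that is already met when the one before it is completed fails the run):
1. the R-clip is lifted clear of its rack (z of clip_tip in the frame of rack above 0.055 m), for 0.1 s.
2. the straight leg has gone through the cross hole: its end is below the shaft, under the shaft's axis (x of clip_tip in the frame of hub_face between -0.004 and 0.004 m and y of clip_tip in the frame of hub_face between 0.0065 and 0.0375 m and z of clip_tip in the frame of hub_face between -0.04 and -0.011 m), for 0.05 s.
At the end, for the whole second after the job is handed in: R-clip home and at rest: leg through the hole, clip_seat within 4 mm of the shaft axis in height and sideways, 7.5 to 36.5 mm out from hub_face, clip upright within 0.3 rad, its y within 0.5 rad of the shaft direction, bow below 0.03 rad (x of clip_seat in the frame of hub_face between -0.004 and 0.004 m and y of clip_seat in the frame of hub_face between 0.0075 and 0.0365 m and z of clip_seat in the frame of hub_face between -0.004 and 0.004 m and x of clip_tip in the frame of hub_face between -0.009 and 0.009 m and value of joint bow below 0.03 rad and angle between clip's own z axis and vertical below 0.3 rad and angle between the y axis of clip and the y axis of hub_face, either way round below 0.5 rad and linear speed of clip below 0.02 m/s); the robot touches nothing.
It fails at once if the clip is forced against the rotator with more than 32 N in all, its own squeeze included (contact force between clip and rotator above 32 N).
It fails at once if the robot pushes on the rotator with more than 20 N (contact force between any of the fingers, the arm and rotator above 20 N).
It fails at once if the hairpin or a bystander is moved by more than 30 mm (distance of any of hairpin, beaker, tip_tray, bottle, jar, marker from where it was at the start of the episode above 0.03 m).
It also fails if it takes over 61 s, if anything falls off the work surface, if the arm or the gripper's body presses on something with over 40 N, if the wrist force passes 120 N, or if a joint passes its speed limit or range.

## Robot

A 6-joint arm with a two-finger parallel gripper is mounted at the origin on the work surface. World frame = base frame: x ahead of the robot, y to its left, z up, the work surface at z = 0. Lengths are in m, angles in degrees, forces in N, time in s.
With the tool pointing down it reaches from about 0.4 to 0.825 m from the base axis. Payload 7 kg.
Tool frame: the origin (TCP) lies midway between the tips of the shut fingers; the grasp point (between the pads) lies 19 mm behind it; x points along the fingers, z is the direction in which the jaws open and shut, and the axes are right-handed (so a half turn about x gives the same grasp; the last joint's range is limited). The gripper opens to 88 mm and grips with 3 to 60 N. Pads are 19 mm wide; open, the fingers measure 130 mm over their backs; the gripper's body (78 mm by 193 mm) begins 47 mm behind the grasp point.
Start: joints at [-49.899, 20.546, 0.682, 0, -70.136, -16.507], TCP at [0.27, -0.619, 0.227] pointing down, gripper open.
Joint ranges: [-176.03, 176.03], [-82.01, 121.73], [-58.28, 71.71], [-173.87, 95.51], [-174.79, -0.11], [-173.66, 173.66]. Speed limits (degrees/s): [136.94, 136.94, 172.46, 180, 180, 180].

## Interface

Orientations are given as [roll, pitch, yaw] about the fixed x, y, z axes, in that order (R = Rz(yaw) Ry(pitch) Rx(roll)).
In Python, from plant import ctrl gives the robot as it stands.
- The arm moves only by the tool servo_tool, never from a script. Its argument "motion" is a list of rows, each an object with "offset": the shift along the tool's x, y, z in m, a list of three; "roll": the turn about the tool's x in degrees; "claw": the opening, from -1 (shut) to 1 (fully open), so that 0 is half open. In form: [{"offset": [x, y, z], "roll": roll, "claw": claw}, ...]. A call has 1 to 12 rows; each row shifts and turns the commanded pose from where the row before left it, along the tool's axes as they then stand; what a row does not reach is not made up. A row lasts 1/8 s, in which the tool goes at most 62.5 mm and 10.7 degrees, less where a joint would pass 70% of its speed; a pose out of reach is approached as far as the arm can. A call is refused whole if a number of a shift passes 0.0625 or a number of a turn 10.7, either way. A call with a gripper value outside its range is refused whole. The fingers move at their own pace and stop on an object; the grip force is fixed at half the most. Time passes only in rows, so rows that do not move let the fingers close. It gives the time, the measured TCP pose, the force and the opening at its end, in the units of the state.
- ctrl.get_obs(): the state, without advancing time (a new reading comes with each control period).
- ctrl.snapshot(name): name is "side" or "top" or "wrist"; returns a dict with "frame" (400x640x3 uint8, blue, green, red), "z_map" (400x640 float32, m along the optical axis (not along the pixel's ray), 0 where there is no reading), "mtx" (3x3 intrinsics, pixels), "extrinsics" (4x4, takes a point from camera to world coordinates). Camera axes: x right, y up, looking along -z (the intrinsics and any distortion apply to the point x, -y, -z); pixel columns grow to the right and rows downward; lengths in m; the calibration is good to about 2 mm. A picture is of the moment at which its call begins.
- ctrl.close_job(): hands the job in, once; it reports no verdict.
The state is a dict: "clock": time; "joint_pos": joint angles; "qvel": joint speeds; "tau": joint torques, N m; "tool_pos": TCP position; "orientation": TCP orientation; "force": force on the tool from outside, world axes, zero at the start; "moment": the same for the moment, N m; "opening": finger opening in m.
Only numpy, scipy, OpenCV 4.12 (cv2) and the standard library are available. Lean on these libraries where they do the work, as an engineer would, in place of code of your own. Each camera call takes 0.05 s, during which the arm holds its last target.

## Working session

There is one attempt and no reset: what is moved stays moved. The work goes in short steps, Python scripts to look and compute and a tool call to move; the robot and the scene stay as the last step left them, time stands still between calls to the robot, and variables do not carry over. Pictures are saved under pics/ and viewed, and the job is handed in when it is done.

Besides the shell and the picture viewer there is one more tool, called after ">>>" in YAML: its name, and indented under it one key for each argument. servo_tool: Moves the arm, as the interface text tells. Its arguments: {"type":"object","properties":{"motion":{"type":"array"}},"required":["motion"]}

```bash
mkdir -p pics; ls
cat > h.py <<'E'
import numpy as np, cv2, pickle
from plant import ctrl
def snap(n,tag):
    s=ctrl.snapshot(n); pickle.dump(s,open(f'{tag}.pkl','wb')); cv2.imwrite(f'pics/{tag}.png',s['frame']); return s
def load(tag): return pickle.load(open(f'{tag}.pkl','rb'))
def ray(s,u,v):
    K=s['mtx']; T=s['extrinsics']
    d=np.array([(u-K[0,2])/K[0,0],-(v-K[1,2])/K[1,1],-1.]); return T[:3,3],T[:3,:3]@d
def px(s,u,v,z=None):
    if z is None: z=s['z_map'][int(round(v)),int(round(u))]
    o,d=ray(s,u,v); return o+d*z
def onz(s,u,v,h):
    o,d=ray(s,u,v); return o+d*(h-o[2])/d[2]
def cloud(s):
    K=s['mtx'];T=s['extrinsics'];z=s['z_map'];v,u=np.mgrid[:z.shape[0],:z.shape[1]]
    P=np.stack([(u-K[0,2])/K[0,0]*z,-(v-K[1,2])/K[1,1]*z,-z],-1); return P@T[:3,:3].T+T[:3,3]
def proj(s,p):
    T=s['extrinsics'];q=T[:3,:3].T@(np.array(p)-T[:3,3]);K=s['mtx']; return K[0,0]*q[0]/-q[2]+K[0,2],K[1,1]*-q[1]/-q[2]+K[1,2]
def crop(tag,u0,v0,u1,v1,k,out):
    im=cv2.imread(f'pics/{tag}.png')[v0:v1,u0:u1]; cv2.imwrite(f'pics/{out}.png',cv2.resize(im,None,fx=k,fy=k,interpolation=cv2.INTER_CUBIC))
E
python3 - <<'E'
from h import *
for n in('side','top','wrist'):
    s=snap(n,n+'0'); print(n,s['mtx'].tolist(),s['extrinsics'].round(3).tolist())
print(ctrl.get_obs())
E
```

```text
pics
side [[378.8487121452562, 0.0, 315.4165219611438], [0.0, 378.8487121452562, 196.44522783805357], [0.0, 0.0, 1.0]] [[-0.91, 0.226, -0.348, 0.31], [-0.415, -0.473, 0.777, 0.69], [0.011, 0.852, 0.524, 0.472], [0.0, 0.0, 0.0, 1.0]]
top [[393.97076288232495, 0.0, 329.4890925439113], [0.0, 393.97076288232495, 205.64529439704683], [0.0, 0.0, 1.0]] [[-0.015, 0.994, -0.104, 0.505], [-1.0, -0.018, -0.021, 0.133], [-0.023, 0.104, 0.994, 0.809], [0.0, 0.0, 0.0, 1.0]]
wrist [[356.7380080139905, 0.0, 321.45655969160543], [0.0, 356.7380080139905, 197.87790890442182], [0.0, 0.0, 1.0]] [[-0.4, -0.875, -0.273, 0.197], [0.917, -0.381, -0.121, -0.652], [0.001, -0.299, 0.954, 0.384], [0.0, 0.0, 0.0, 1.0]]
{'clock': 0.15, 'joint_pos': array([-4.98977052e+01,  2.05835998e+01,  6.46644557e-01, -1.17562246e-02,
       -7.01376251e+01, -1.65057593e+01]), 'qvel': array([ 0.00371272, -0.03144843,  0.15882324, -0.00296478,  0.05428903,
        0.10015794]), 'tau': array([ 1.40007185e-03, -5.83277249e+01,  2.93292743e+01,  7.00119272e+00,
        8.83120723e-03, -1.02359538e-04]), 'tool_pos': array([ 0.26999872, -0.61824922,  0.22583522]), 'orientation': array([  8.0767867 ,  89.92460491, 121.66932071]), 'force': array([-0.55397041,  0.84227276, -0.3553607 ]), 'moment': array([-0.01074105, -0.02730957,  0.07415705]), 'opening': 0.08770098888905763}
```

View pics/side0.png

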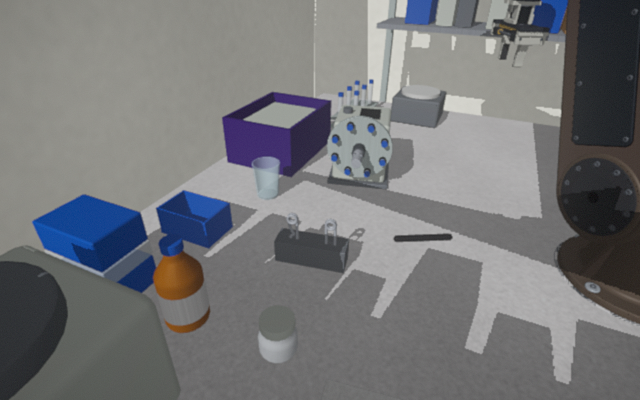

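View pics/top0.png

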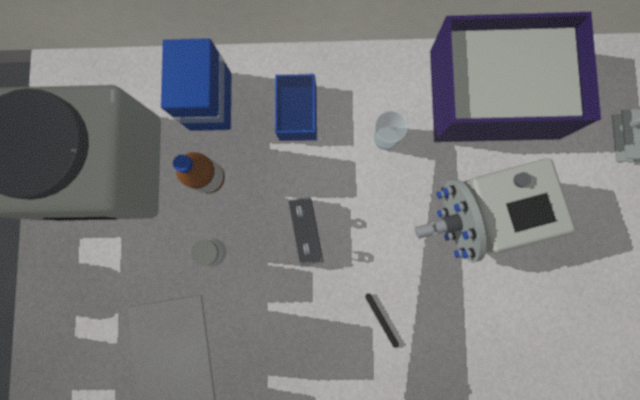

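View pics/wrist0.png

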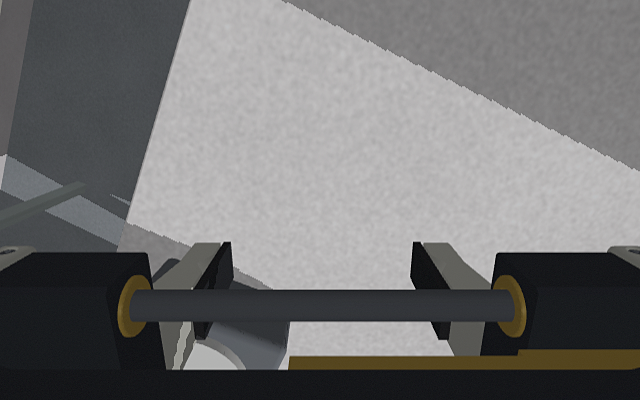

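Run:
```python
from h import *
crop('side0',265,200,365,280,8,'c1'); crop('top0',280,185,380,270,8,'c2'); crop('top0',400,150,500,270,5,'c3'); crop('side0',315,95,405,195,6,'c4')
```

```text
(no output)
```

View pics/c1.png

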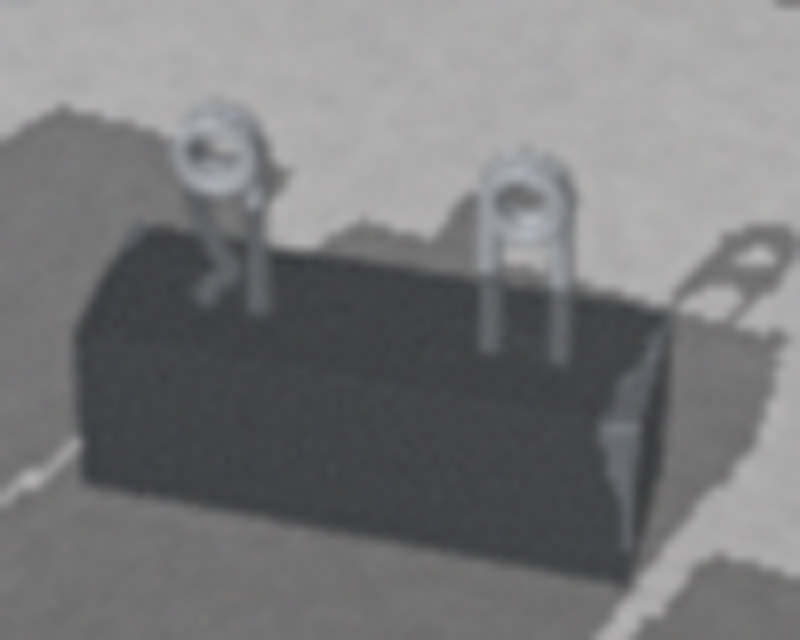

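View pics/c2.png

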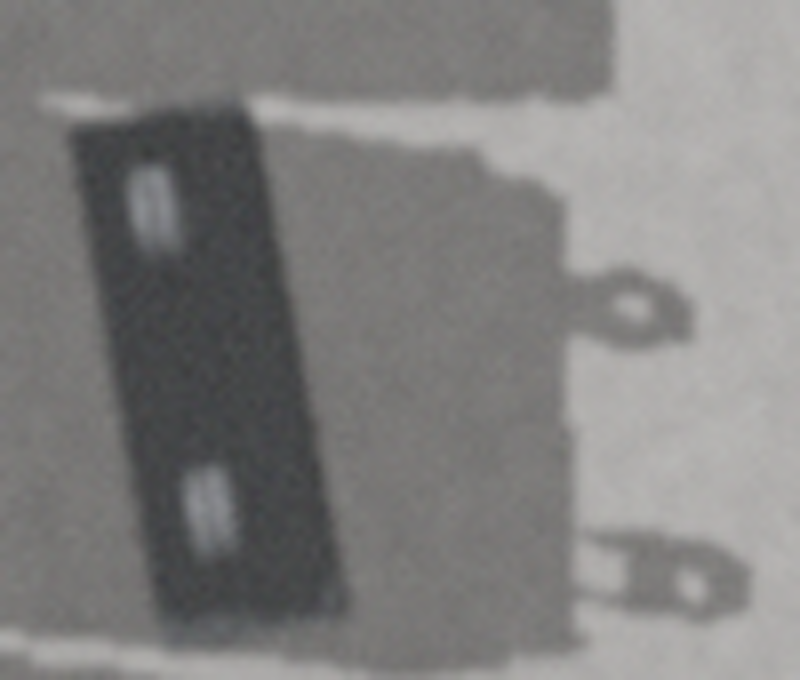

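View pics/c3.png

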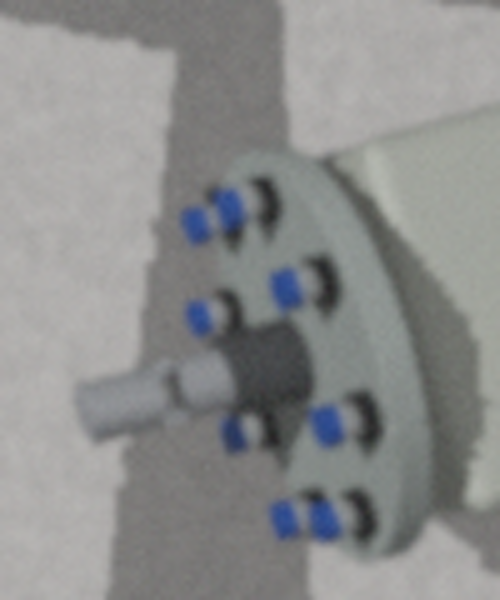

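View pics/c4.png

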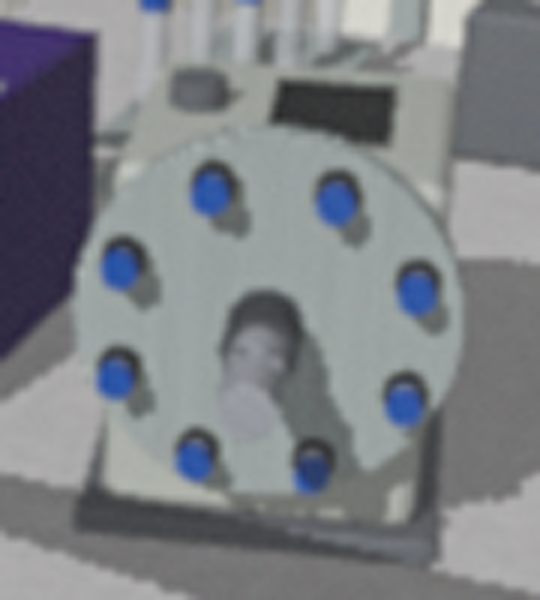

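Run:
```python
from h import *
from scipy.optimize import least_squares
T=load('top0');S=load('side0')
# shaft points
for nm,s in(('top',T),('side',S)):
    C=cloud(s).reshape(-1,3); m=s['z_map'].reshape(-1)>0
    if nm=='top':
        u,v=np.meshgrid(np.arange(640),np.arange(400)); mm=m&((u>=416)&(u<=446)&(v>=216)&(v<=238)).ravel()&(C[:,2]>.1)
    else:
        u,v=np.meshgrid(np.arange(640),np.arange(400)); mm=m&((u>=352)&(u<=366)&(v>=145)&(v<=170)).ravel()&(C[:,2]>.09)
    P=C[mm]; print(nm,len(P),P.min(0).round(3),P.max(0).round(3))
    np.save(nm+'sh.npy',P)
def res(p,P,r=.011):
    d=np.array([np.sin(p[2]),np.cos(p[2]),0]); a=np.array([p[0],P[:,1].mean(),p[1]])
    w=P-a; w=w-np.outer(w@d,d); return np.linalg.norm(w,axis=1)-r
for P in (np.load('topsh.npy'),np.load('sidesh.npy'),np.vstack([np.load('topsh.npy'),np.load('sidesh.npy')])):
    r=least_squares(res,[np.median(P[:,0]),.11,-.2],args=(P,),loss='soft_l1',f_scale=.001); y0=P[:,1].mean()
    d=np.array([np.sin(r.x[2]),np.cos(r.x[2])]); w=(P[:,:2]-[r.x[0],y0])@d
    print(r.x[:2],y0,np.degrees(r.x[2]),r.cost, 'end',np.percentile(w,[1,99]))
# hole
print('hole',onz(T,435.6,226.4,.121))
# disc: plane fit front face in both
for nm,s,b in(('top',T,(440,180,490,262)),('side',S,(328,115,393,182))):
    C=cloud(s)[b[1]:b[3],b[0]:b[2]].reshape(-1,3); 
    C=C[(C[:,2]>.05)&(C[:,2]<.19)]
    best=0
    rng=np.random.default_rng(0)
    for _ in range(2000):
        q=C[rng.choice(len(C),2)]; t=q[1]-q[0]; n=np.array([-t[1],t[0]]); n/=np.linalg.norm(n)+1e-9
        e=abs((C[:,:2]-q[0,:2])@n)<.0015
        if e.sum()>best: best=e.sum(); E=e
    D=C[E]; c=D.mean(0); _,_,V=np.linalg.svd(D[:,:2]-c[:2]); n=V[1]*np.sign(V[1][1]); print(nm,'disc',best,c,n,np.degrees(np.arctan2(n[0],n[1])))
# clip
for nm,s,pts in(('top',T,[(299.3,211),(306.4,248.8)]),('side',S,[(265+215/8,200+150/8),(265+525/8,200+198/8)])):
    for p in pts: print(nm,p,onz(s,*p,.087 if nm=='side' else .0975))
# rack top corners in top image
for p in [(289,201),(310.5,197.5),(323,260.5),(301,264)]: print('rack',onz(T,*p,.046))
C=cloud(T)[190:270,283:330].reshape(-1,3);C=C[(C[:,2]>.04)&(C[:,2]<.052)]
print(cv2.minAreaRect((C[:,:2]*1000).astype(np.float32)),np.median(C[:,2]))
for nm,s in(('top',T),('side',S)):
    C=cloud(s).reshape(-1,3);C=C[(C[:,2]>.07)&(C[:,2]<.105)&(abs(C[:,0]-.53)<.1)&(abs(C[:,1]-.18)<.06)]
    print(nm,len(C)); print(C[np.argsort(C[:,0])].round(4)[::max(1,len(C)//25)].tolist())
```

```text
top 408 [ 0.518 -0.057  0.1  ] [ 0.556 -0.002  0.124]
side 285 [ 0.519 -0.088  0.091] [ 0.563 -0.001  0.127]
[0.53478128 0.10949056] -0.02952611301381746 -14.809785993525276 0.0002765092106659998 end [-0.02809987  0.0267193 ]
[0.53687892 0.11125504] -0.038864341919848465 -8.657218062128326 0.0005540395578300297 end [-0.04646564  0.03740205]
[0.53551272 0.11001607] -0.03336651018296441 -12.072148072537534 0.0009264543340291318 end [-0.05066246  0.03129122]
hole [ 0.53756055 -0.03571638  0.121     ]
top disc 1149 [ 0.54699872 -0.08068291  0.12914971] [-0.24109752  0.9705009 ] -13.95132566585965
side disc 1668 [ 0.54591424 -0.08144623  0.11952202] [-0.23856105  0.9711275 ] -13.80162795393923
top (299.3, 211) [0.57070482 0.20333997 0.0975    ]
top (306.4, 248.8) [0.50227107 0.19106745 0.0975    ]
side (291.875, 218.75) [0.57196023 0.20532856 0.087     ]
side (330.625, 224.75) [0.50307194 0.19257072 0.087     ]
rack [0.59541802 0.22842804 0.046     ]
rack [0.60153788 0.18629776 0.046     ]
rack [0.4792422  0.16354686 0.046     ]
rack [0.47320172 0.20590962 0.046     ]
((536.864501953125, 
[... 786 characters left out ...]
05, 0.2027, 0.0907]]
side 255
[[0.493, 0.1912, 0.0737], [0.4937, 0.1905, 0.0816], [0.4953, 0.1909, 0.0793], [0.4962, 0.1925, 0.0713], [0.498, 0.1932, 0.0778], [0.4997, 0.1942, 0.0822], [0.501, 0.1964, 0.0938], [0.5032, 0.1959, 0.097], [0.5053, 0.1951, 0.0959], [0.5068, 0.1951, 0.0827], [0.5084, 0.1964, 0.0916], [0.5095, 0.1888, 0.082], [0.5102, 0.1923, 0.0947], [0.5122, 0.1961, 0.0902], [0.5629, 0.2034, 0.0815], [0.5638, 0.2012, 0.0906], [0.5648, 0.2071, 0.0876], [0.5665, 0.2079, 0.0811], [0.5684, 0.2075, 0.0953], [0.5704, 0.2083, 0.078], [0.5729, 0.2072, 0.0787], [0.5746, 0.2077, 0.0828], [0.5761, 0.2041, 0.0973], [0.5773, 0.2064, 0.0812], [0.5781, 0.2085, 0.0845], [0.5797, 0.2093, 0.0845]]
```

```bash
cat >> h.py <<'E'
from scipy.spatial.transform import Rotation as R
def tool():
    o=ctrl.get_obs(); return o,R.from_euler('xyz',o['orientation'],degrees=True).as_matrix()
def go(p=None):
    o,M=tool(); z=M[:,2]; print('t',o['clock'],'tcp',o['tool_pos'].round(4),'zyaw',np.degrees(np.arctan2(z[1],z[0])).round(2),'tilt',np.degrees(np.arccos(-M[2,0])).round(2),'F',o['force'].round(2),'M',o['moment'].round(2),'open',round(o['opening'],4))
    if p is not None: print('offset',(M.T@(np.array(p)-o['tool_pos'])).round(4))
E
python3 - <<'E'
from h import *
go([.571,.204,.226])
T=load('top0');C=cloud(T).reshape(-1,3)
for nm,b in (('bottle',(170,145,225,195)),('beaker',(370,108,410,152)),('tray',(270,70,320,142)),('jar',(185,235,228,268))):
    c=cloud(T)[b[1]:b[3],b[0]:b[2]].reshape(-1,3); h=c[:,2]; q=c[h>h.max()*.6]; print(nm,h.max(),q.min(0).round(3),q.max(0).round(3))
h=np.array([.5363,-.036]); n=np.array([-.24,.971]); t=np.array([n[1],-n[0]])
for tag in('top0','side0'):
    C=cloud(load(tag)).reshape(-1,3); a=(C[:,:2]-h)@n; b=(C[:,:2]-h)@t; m=(abs(a)<.13)&(abs(b)<.07)&(C[:,2]>.17)&(C[:,2]<.4)
    print(tag,m.sum(), C[m][:,2].max() if m.any() else 0, a[m].min() if m.any() else 0,b[m].max() if m.any() else 0)
E
```

```text
t 0.15 tcp [ 0.27   -0.6182  0.2258] zyaw 113.59 tilt 0.08 F [-0.55  0.84 -0.36] M [-0.01 -0.03  0.07] open 0.0877
offset [ 5.000e-04 -6.049e-01  6.331e-01]
bottle 0.8086748675631992 [0.505 0.133 0.809] [0.505 0.133 0.809]
beaker 0.8086748675631992 [0.505 0.133 0.809] [0.505 0.133 0.809]
tray 0.8086748675631992 [0.505 0.133 0.809] [0.505 0.133 0.809]
jar 0.8086748675631992 [0.505 0.133 0.809] [0.505 0.133 0.809]
top0 650 0.18648449140917767 -0.05825849668960751 0.04318905382088517
side0 284 0.18595557123910195 -0.05990356683952302 0.04513684644762732
```

>>> servo_tool:
  motion:
    - {"offset": [0, 0, 0.03], "roll": 6.7, "claw": 1}
    - {"offset": [0, 0, 0.03], "roll": 6.7, "claw": 0.5}

```text
clock: 0.4
tool_pos: [0.2489, -0.5616, 0.2257]
orientation: [27.3, 89.9, 127.3]
force: [0.2, 0.4, 0.7]
opening: 0.0822
```

Run:
```python
from h import *
go([.571,.204,.226])
```

```text
t 0.4 tcp [ 0.2489 -0.5616  0.2257] zyaw 99.95 tilt 0.08 F [0.2  0.39 0.73] M [-0.02 -0.04 -0.01] open 0.0822
offset [ 3.000e-04 -4.495e-01  6.985e-01]
```

>>> servo_tool:
  motion:
    - {"offset": [0, -0.028, 0.0435], "roll": 0, "claw": 0.2}
    - {"offset": [0, -0.028, 0.0435], "roll": 0, "claw": 0.2}
    - {"offset": [0, -0.028, 0.0435], "roll": 0, "claw": 0.2}
    - {"offset": [0, -0.028, 0.0435], "roll": 0, "claw": 0.2}
    - {"offset": [0, -0.028, 0.0435], "roll": 0, "claw": 0.2}
    - {"offset": [0, -0.028, 0.0435], "roll": 0, "claw": 0.2}
    - {"offset": [0, -0.028, 0.0435], "roll": 0, "claw": 0.2}
    - {"offset": [0, -0.028, 0.0435], "roll": 0, "claw": 0.2}
    - {"offset": [0, -0.028, 0.0435], "roll": 0, "claw": 0.2}
    - {"offset": [0, -0.028, 0.0435], "roll": 0, "claw": 0.2}
    - {"offset": [0, -0.028, 0.0435], "roll": 0, "claw": 0.2}
    - {"offset": [0, -0.028, 0.0435], "roll": 0, "claw": 0.2}

```text
clock: 1.9
tool_pos: [0.488, 0.0126, 0.2266]
orientation: [-73.6, 90.0, 26.6]
force: [1.1, -0.7, 1.3]
opening: 0.0529
```

Run:
```python
from h import *
go([.571,.204,.2])
snap('wrist','wr');
```

```text
t 1.9 tcp [0.488  0.0126 0.2266] zyaw 100.21 tilt 0.02 F [ 1.05 -0.67  1.34] M [-0.02 -0.14 -0.02] open 0.0529
offset [ 0.0267 -0.1156  0.1736]
```

View pics/wr.png

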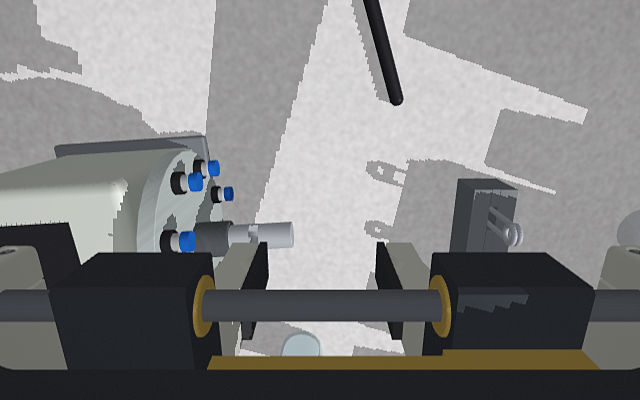

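Run:
```python
from h import *
crop('wr',190,210,310,260,6,'wrc')
```

```text
(no output)
```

View pics/wrc.png

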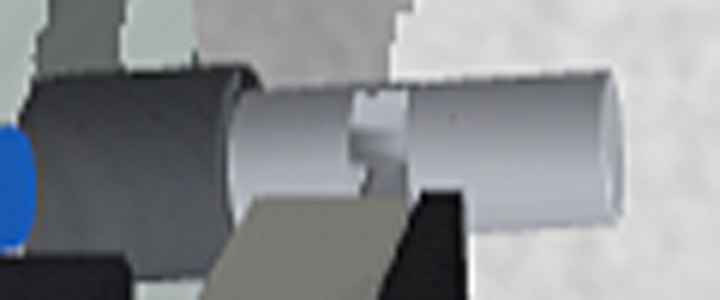

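>>> servo_tool:
  motion:
    - {"offset": [0, -0.029, 0.0435], "roll": 0, "claw": 0.2}
    - {"offset": [0, -0.029, 0.0435], "roll": 0, "claw": 0.2}
    - {"offset": [0, -0.029, 0.0435], "roll": 0, "claw": 0.2}
    - {"offset": [0.02, -0.029, 0.0435], "roll": 0, "claw": 0.2}
    - {"offset": [0, 0, 0], "roll": 0, "claw": 0.2}

```text
clock: 2.58
tool_pos: [0.571, 0.205, 0.2036]
orientation: [110.5, 89.8, -149.2]
force: [-0.2, -0.9, -1.0]
opening: 0.0525
```

Run:
```python
from h import *
go([.571,.204,.069])
s=snap('wrist','wr2'); T=snap('top','top2')
print(proj(s,[.571,.204,.087]))
w=load('wr')
# hub, hole, end on axis rows: top line z~.121 visible side
for u in(232,352,381,410,612): 
    print(u,onz(w,190+u/6,210+(150)/6,.119))
```

```text
t 2.575 tcp [0.571  0.205  0.2036] zyaw 100.32 tilt 0.23 F [-0.25 -0.9  -1.01] M [-0.08  0.11 -0.  ] open 0.0525
offset [ 0.1346 -0.0003 -0.0008]
(np.float64(322.1491262451838), np.float64(190.8608762752398))
232 [ 0.53587143 -0.05642071  0.119     ]
352 [ 0.53300808 -0.04049749  0.119     ]
381 [ 0.5323161  -0.03664938  0.119     ]
410 [ 0.53162412 -0.03280127  0.119     ]
612 [ 0.52680414 -0.00599714  0.119     ]
```

View pics/wr2.png

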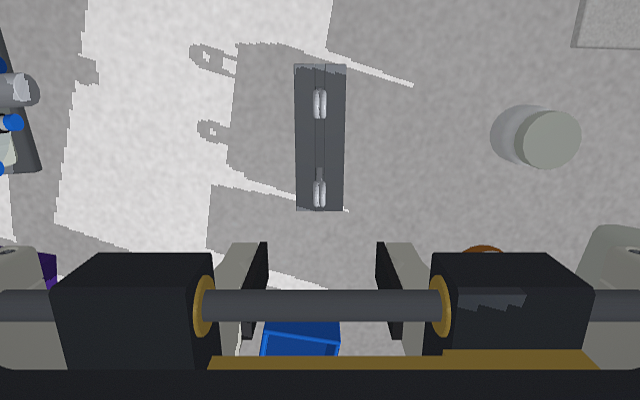

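Run:
```python
from h import *
s=load('top0')
C=cloud(s); 
for nm,(u,v,h) in dict(bottlecap=(181,163,.15),bottlebody=(205,175,.09),beaker=(391,123,.085),tray=(297,78,.06)).items():
    p=onz(s,u,v,h); d=p[:2]-[.571,.204]; a=np.radians(10.2); print(nm,p.round(3),'lateral x',(d@[np.cos(a),np.sin(a)]).round(3),'along y',(d@[-np.sin(a),np.cos(a)]).round(3))
crop('wr2',290,150,350,215,9,'wr2c')
```

```text
bottlecap [0.652 0.401 0.15 ] lateral x 0.115 along y 0.179
bottlebody [0.642 0.38  0.09 ] lateral x 0.101 along y 0.16
beaker [0.735 0.03  0.085] lateral x 0.131 along y -0.2
tray [0.839 0.21  0.06 ] lateral x 0.265 along y -0.042
```

View pics/wr2c.png

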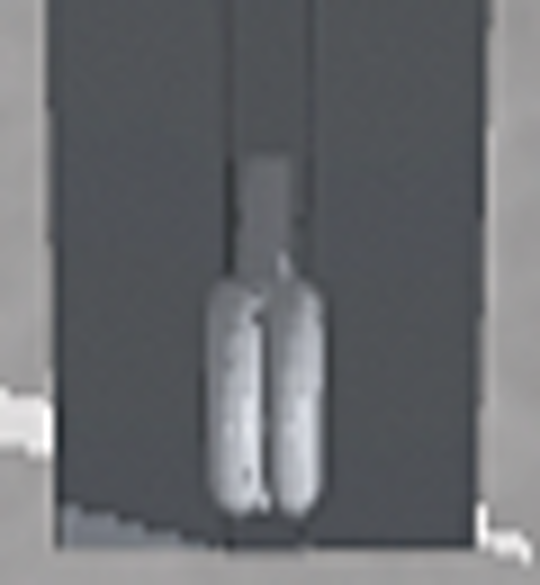

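Run:
```python
from h import *
s=load('wr2'); p=onz(s,319.7,194.1,.0945); print(p); print(onz(load('top2'),299.3,211,.0965))
go([*p[:2],.071])
```

```text
[0.57182256 0.20219537 0.0945    ]
[0.57079692 0.20343848 0.0965    ]
t 2.675 tcp [0.5707 0.2028 0.2056] zyaw 100.25 tilt 0.12 F [-0.79 -0.09  0.17] M [-0.06  0.04 -0.02] open 0.0526
offset [ 0.1346 -0.0012 -0.0006]
```

>>> servo_tool:
  motion:
    - {"offset": [0.036, -0.0005, 0], "roll": 0, "claw": 0.0}
    - {"offset": [0.036, 0, 0], "roll": 0, "claw": 0.0}
    - {"offset": [0.036, 0, 0], "roll": 0, "claw": 0.0}
    - {"offset": [0.015, 0, 0], "roll": 0, "claw": 0.0}
    - {"offset": [0.012, 0, 0], "roll": 0, "claw": 0.0}
    - {"offset": [0, 0, 0], "roll": 0, "claw": -0.3}

```text
clock: 3.42
tool_pos: [0.5717, 0.2025, 0.0718]
orientation: [-142.6, 90.0, -42.5]
force: [-0.4, 0.5, 0.5]
opening: 0.0381
```

Run:
```python
from h import *
go([.5712,.203,.07])
s=snap('wrist','wr3'); s=snap('side','sd3'); crop('sd3',240,170,400,290,5,'sd3c')
```

```text
t 3.425 tcp [0.5717 0.2025 0.0718] zyaw 100.18 tilt 0.01 F [-0.45  0.54  0.49] M [-0.03  0.02 -0.02] open 0.0381
offset [0.0018 0.0004 0.0006]
```

View pics/wr3.png

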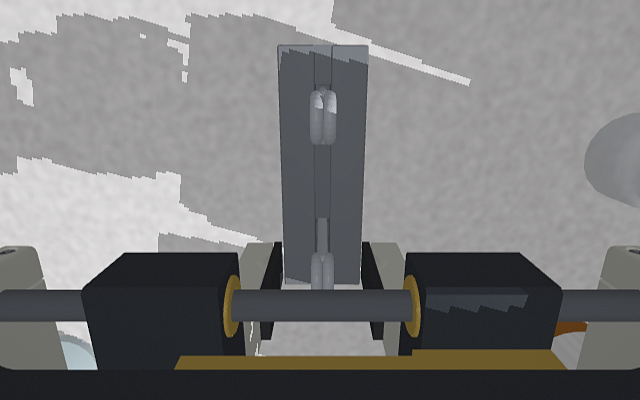

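View pics/sd3c.png

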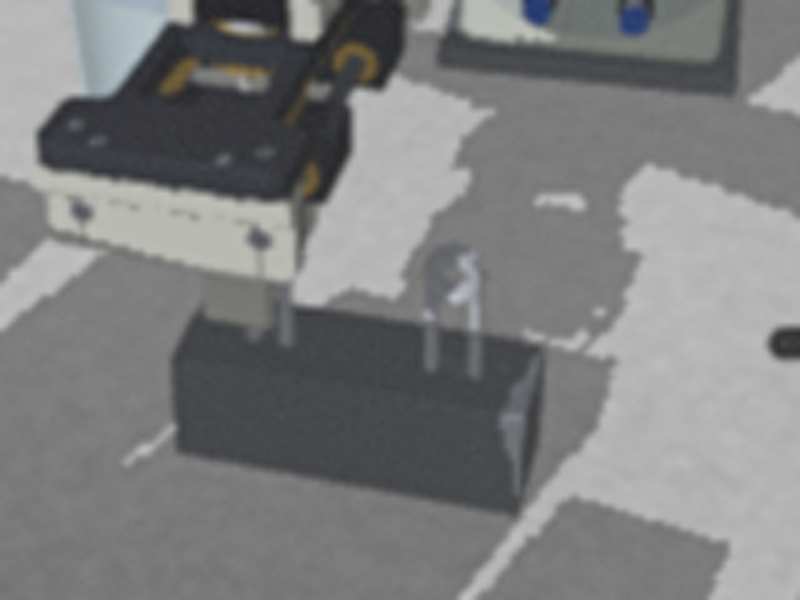

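>>> servo_tool:
  motion:
    - {"offset": [0.001, 0, 0], "roll": 0, "claw": -1}
    - {"offset": [0, 0, 0], "roll": 0, "claw": -1}
    - {"offset": [0, 0, 0], "roll": 0, "claw": -1}
    - {"offset": [0, 0, 0], "roll": 0, "claw": -1}
    - {"offset": [0, 0, 0], "roll": 0, "claw": -1}
    - {"offset": [0, 0, 0], "roll": 0, "claw": -1}

```text
clock: 4.28
tool_pos: [0.5717, 0.2028, 0.0708]
orientation: [-76.2, 90.0, 24.0]
force: [-0.6, -0.1, 1.4]
opening: 0.0096
```

>>> servo_tool:
  motion:
    - {"offset": [-0.01, 0, 0], "roll": 0, "claw": -1}
    - {"offset": [-0.03, 0, 0], "roll": 0, "claw": -1}
    - {"offset": [-0.04, 0, 0], "roll": 0, "claw": -1}
    - {"offset": [-0.04, 0, 0], "roll": 0, "claw": -1}
    - {"offset": [-0.03, 0, 0], "roll": 0, "claw": -1}
    - {"offset": [-0.01, 0, 0], "roll": -1.8, "claw": -1}
    - {"offset": [0, 0, 0], "roll": -1.9, "claw": -1}
    - {"offset": [0, 0, 0], "roll": 0, "claw": -1}

```text
clock: 5.28
tool_pos: [0.5709, 0.2024, 0.229]
orientation: [101.8, 89.9, -154.3]
force: [-1.1, 0.0, -0.2]
opening: 0.0094
```

Run:
```python
from h import *
go()
s=snap('wrist','wr4'); crop('wr4',250,150,400,300,5,'wr4c'); s=snap('side','sd4'); crop('sd4',220,80,370,230,5,'sd4c')
```

```text
t 5.275 tcp [0.5709 0.2024 0.229 ] zyaw 103.92 tilt 0.14 F [-1.14  0.04 -0.17] M [-0.02 -0.05 -0.03] open 0.0094
```

View pics/wr4c.png

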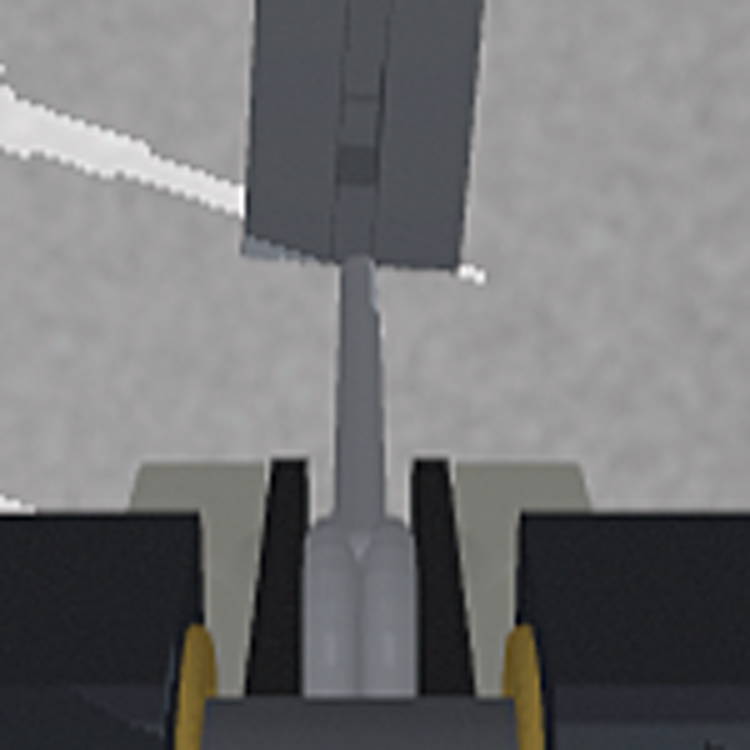

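View pics/sd4c.png

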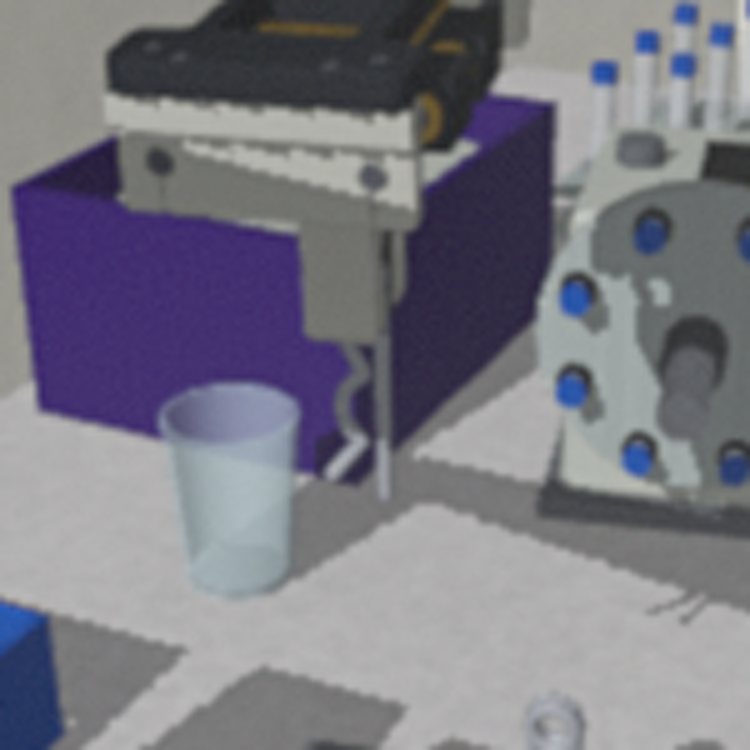

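Run:
```python
from h import *
o,M=tool(); s=load('wr4')
for v in(203,206,212,225,240):
    for u in (320,321.6,323):
        p=px(s,u,v); print(u,v,p.round(4),'tool',(M.T@(p-o['tool_pos'])).round(4))
# side: tip px (220+385/5, 80+497/5)
q=load('sd4'); 
for v in (150,160,170,177): 
    p=px(q,297,v); print('side',v,p.round(4),(M.T@(p-o['tool_pos'])).round(4))
print([ (M.T@(onz(s,321.6,v,.1667)-o['tool_pos'])).round(4) for v in (201.5,202.5,204)])
print((M.T@(onz(q,297,179.3,.1667)-o['tool_pos'])).round(4))
for y in (.006,.008,.010): print(y,proj(s,o['tool_pos']+M@[.0623,y,0]),proj(q,o['tool_pos']+M@[.0623,y,0]))
go([.5363,-.036,.229])
```

```text
320 203 [0.5618 0.1977 0.1743] tool [ 0.0548  0.01   -0.0023]
321.6 203 [0.5614 0.1986 0.1746] tool [ 0.0545  0.0101 -0.0013]
323 203 [0.5611 0.1995 0.175 ] tool [ 0.0541  0.0102 -0.0005]
320 206 [0.562  0.1978 0.1793] tool [ 0.0498  0.0097 -0.0023]
321.6 206 [0.562  0.1988 0.1788] tool [ 0.0504  0.0095 -0.0013]
323 206 [0.5613 0.1995 0.1803] tool [ 0.0488  0.0101 -0.0005]
320 212 [0.5622 0.1979 0.19  ] tool [ 0.0392  0.0096 -0.0023]
321.6 212 [0.5619 0.1988 0.1901] tool [ 0.039   0.0097 -0.0013]
323 212 [0.5614 0.1995 0.191 ] tool [ 0.0381  0.01   -0.0005]
320 225 [0.5622 0.198  0.2105] tool [ 0.0186  0.0096 -0.0022]
321.6 225 [0.5618 0.1988 0.211 ] tool [ 0.0181  0.0098 -0.0014]
323 225 [0.5624 0.1997 0.2091] tool [ 0.02    0.009  -0.0006]
320 240 [0.5624 0.1981 0.2296] tool [-0.0005  0.0094 -0.0021]
321.6 240 [0.5627 0.199  0.2284] tool [ 0.0007  0.0089 -0.0014]
323 240 [0.5619 0.1995 0.23  ] tool [-0.0009  0.0096 -0.0007]
side 150 [0.5613 0.2021 0.2205] [0.0086 0.0095 0.002 ]
side 160 [0.5613 0.2026 0.2032] [0.0259 0.0093 0.0025]
side 170 [0.5621 0.2017 0.1846] [0.0445 0.0088 0.0015]
side 177 [0.5615 0.2033 0.1725] [0.0566 0.0089 0.0031]
[array([ 0.0624,  0.0085, -0.0013]), array([ 0.0624,  0.0079, -0.0013]), array([ 0.0624,  0.0068, -0.0013])]
[0.0624 0.0082 0.0006]
0.006 (np.float64(323.64011921240046), np.float64(205.26655906087566)) (np.float64(295.7575035897264), np.float64(178.95107155013596))
0.008 (np.float64(323.6472472577615), np.float64(202.3569415281079)) (np.float64(296.9319282480592), np.float64(179.06830016053817))
0.01 (np.float64(323.65441204437536), np.float64(199.43232647665272)) (np.float64(298.1074971072087), np.float64(179.1856429826702))
t 5.375 tcp [0.571  0.2024 0.2291] zyaw 103.87 tilt 0.14 F [ 0.01 -0.52 -0.59] M [-0.03 -0.01  0.03] open 0.0097
offset [ 0.0005  0.0909 -0.2232]
```

Run:
```python
from h import *
go([.5434,-.0326,.215])
```

```text
t 5.375 tcp [0.571  0.2024 0.2291] zyaw 103.87 tilt 0.14 F [ 0.01 -0.52 -0.59] M [-0.03 -0.01  0.03] open 0.0097
offset [ 0.0144  0.0832 -0.2215]
```

>>> servo_tool:
  motion:
    - {"offset": [0, 0.0138, -0.037], "roll": 0, "claw": -1}
    - {"offset": [0, 0.0138, -0.037], "roll": 0, "claw": -1}
    - {"offset": [0, 0.0138, -0.037], "roll": 0, "claw": -1}
    - {"offset": [0, 0.0138, -0.037], "roll": 0, "claw": -1}
    - {"offset": [0, 0.0138, -0.037], "roll": 0, "claw": -1}
    - {"offset": [0, 0.0138, -0.037], "roll": 0, "claw": -1}
    - {"offset": [0, 0, 0], "roll": 0, "claw": -1}
    - {"offset": [0, 0, 0], "roll": 0, "claw": -1}
    - {"offset": [0, 0, 0], "roll": 0, "claw": -1}

```text
clock: 6.5
tool_pos: [0.5446, -0.032, 0.2302]
orientation: [82.7, 90.0, -173.3]
force: [-0.0, 0.1, -0.1]
opening: 0.0096
```

Run:
```python
from h import *
go([.5434,-.0326,.215])
s=snap('wrist','wr5'); crop('wr5',260,130,400,250,5,'wr5c'); s=snap('side','sd5'); crop('sd5',300,80,420,200,5,'sd5c')
```

```text
t 6.5 tcp [ 0.5446 -0.032   0.2302] zyaw 103.93 tilt 0.03 F [-0.01  0.07 -0.06] M [0.04 0.04 0.04] open 0.0096
offset [ 0.0152  0.0013 -0.0003]
```

View pics/wr5c.png

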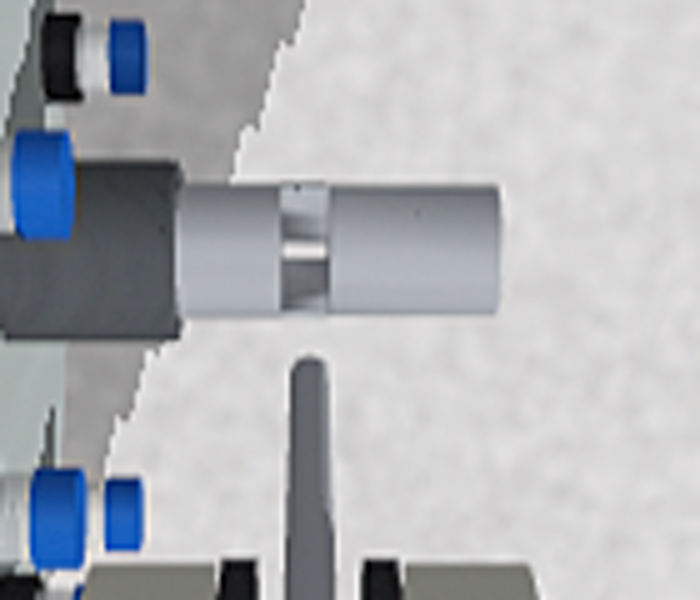

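View pics/sd5c.png

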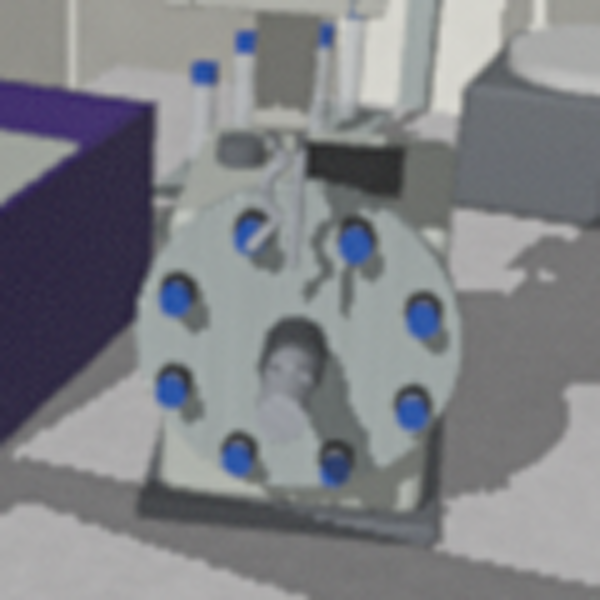

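Run:
```python
from h import *
o,M=tool(); s=load('wr5')
for y in(.006,.007,.008,.009): print(y,[np.round(proj(s,o['tool_pos']+M@[x,y,-.0015]),1) for x in (.0623,.0598,.1202,.1092)])
C=cloud(s); 
# axis silhouettes: rays through v=166.6 & 193.2 at u=340
a=onz(s,340,130+184/5,.11);b=onz(s,340,130+316/5,.11);print('axis mid tool',(M.T@((a+b)/2-o['tool_pos'])).round(4))
P=C[168:193,330:355].reshape(-1,3)
d=M[:,2]
from scipy.optimize import least_squares
def res(p):
    w=(P-o['tool_pos'])@M; return np.hypot(w[:,1]-p[0],w[:,0]-p[1])-.011
r=least_squares(res,[.0075,.12],loss='soft_l1',f_scale=.0005);print('fit axis tool y,x',r.x,np.median(abs(r.fun)))
L=C[206:240,318:326].reshape(-1,3);w=(L-o['tool_pos'])@M;
def res2(p):
    return np.hypot(w[:,1]-p[0]-p[2]*w[:,0],w[:,2]-p[1])-.0025
r=least_squares(res2,[.0075,0,0],loss='soft_l1',f_scale=.0005);print('leg tool y,z,slope',r.x,np.median(abs(r.fun)))
```

```text
0.006 [array([321.5, 205.2]), array([321.5, 206.4]), array([321.5, 182.4]), array([321.5, 186. ])]
0.007 [array([321.5, 203.7]), array([321.5, 204.9]), array([321.5, 181.2]), array([321.5, 184.8])]
0.008 [array([321.5, 202.3]), array([321.5, 203.5]), array([321.5, 180. ]), array([321.5, 183.5])]
0.009 [array([321.5, 200.8]), array([321.5, 202. ]), array([321.5, 178.8]), array([321.5, 182.3])]
axis mid tool [0.1204 0.0078 0.0134]
fit axis tool y,x [0.00861269 0.12009851] 0.0003653032904067117
leg tool y,z,slope [ 0.00693713 -0.00146989  0.00660571] 0.0001416617441391064
```

>>> servo_tool:
  motion:
    - {"offset": [0.02, 0.001, -0.0006], "roll": 0, "claw": -1}
    - {"offset": [0.015, 0, 0], "roll": 0, "claw": -1}
    - {"offset": [0.005, 0, 0], "roll": 0, "claw": -1}
    - {"offset": [0, 0, 0], "roll": 0, "claw": -1}
    - {"offset": [0, 0, 0], "roll": 0, "claw": -1}

```text
clock: 7.22
tool_pos: [0.5441, -0.0334, 0.1912]
orientation: [-102.5, 89.9, 1.4]
force: [-0.4, -0.7, -0.5]
opening: 0.0098
```

Run:
```python
from h import *
go()
s=snap('wrist','wr6'); crop('wr6',275,140,375,240,7,'wr6c')
o,M=tool();C=cloud(s)
from scipy.optimize import least_squares
P=C[182:200,332:350].reshape(-1,3);w0=(P-o['tool_pos'])@M;w0=w0[abs(w0[:,0]-.078)<.02]
r=least_squares(lambda p:np.hypot(w0[:,1]-p[0],w0[:,0]-p[1])-.011,[.0075,.08],loss='soft_l1',f_scale=.0005);print('axis y,x',r.x,len(w0))
L=C[208:240,318:326].reshape(-1,3);w=(L-o['tool_pos'])@M
r=least_squares(lambda p:np.hypot(w[:,1]-p[0]-p[2]*w[:,0],w[:,2]-p[1])-.0025,[.0075,0,0],loss='soft_l1',f_scale=.0005);print('leg',r.x)
```

```text
t 7.225 tcp [ 0.5441 -0.0334  0.1912] zyaw 103.91 tilt 0.05 F [-0.37 -0.68 -0.45] M [-0.04 -0.02  0.  ] open 0.0098
axis y,x [0.00767305 0.08079927] 323
leg [ 0.00698117 -0.00141547  0.0033061 ]
```

View pics/wr6c.png

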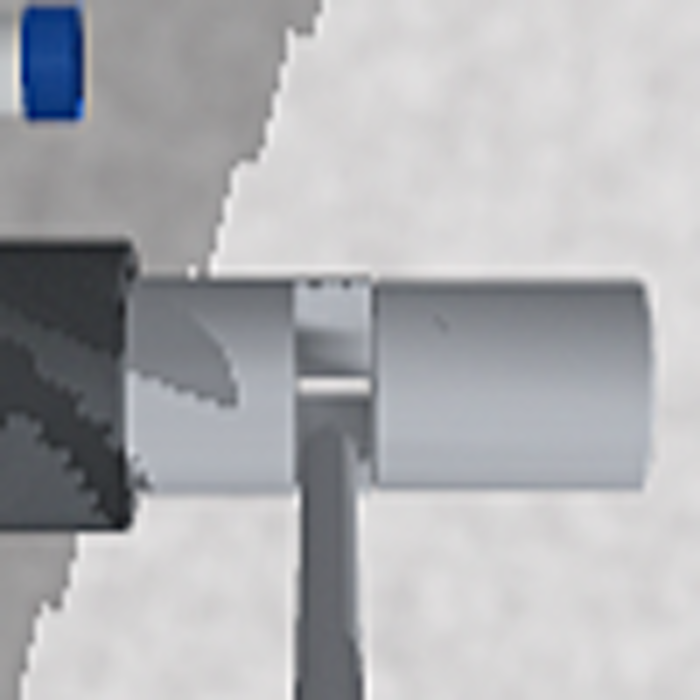

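>>> servo_tool:
  motion:
    - {"offset": [0.004, 0.0004, 0.0003], "roll": 0, "claw": -1}
    - {"offset": [0.002, 0, 0], "roll": 0, "claw": -1}
    - {"offset": [0.0015, 0, 0], "roll": 0, "claw": -1}
    - {"offset": [0.0015, 0, 0], "roll": 0, "claw": -1}
    - {"offset": [0.0005, 0, 0], "roll": 0, "claw": -1}

```text
clock: 7.9
tool_pos: [0.5432, -0.0333, 0.1809]
orientation: [95.7, 90.0, -160.4]
force: [-0.4, -0.7, -0.5]
opening: 0.0095
```

Run:
```python
from h import *
go()
s=snap('wrist','wr7'); crop('wr7',275,150,375,250,7,'wr7c')
```

```text
t 7.9 tcp [ 0.5432 -0.0333  0.1809] zyaw 103.89 tilt 0.01 F [-0.44 -0.71 -0.5 ] M [ 0.04 -0.03  0.01] open 0.0095
```

View pics/wr7c.png

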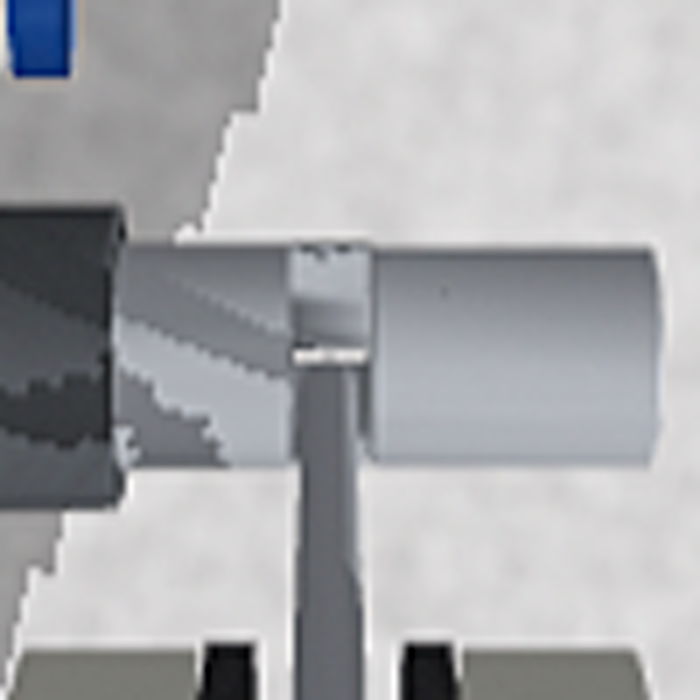

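>>> servo_tool:
  motion:
    - {"offset": [0.001, 0.0002, 0.0004], "roll": 0, "claw": -1}
    - {"offset": [0.0015, 0, 0], "roll": 0, "claw": -1}
    - {"offset": [0.0015, 0, 0], "roll": 0, "claw": -1}
    - {"offset": [0.0015, 0, 0], "roll": 0, "claw": -1}

```text
clock: 8.45
tool_pos: [0.5429, -0.0329, 0.1754]
orientation: [95.8, 90.0, -160.3]
force: [-0.5, 0.7, -0.9]
opening: 0.0097
```

```bash
python3 -c "
from h import *
go()"
```

```text
t 8.45 tcp [ 0.5429 -0.0329  0.1754] zyaw 103.9 tilt 0.0 F [-0.49  0.72 -0.92] M [ 0.    0.03 -0.01] open 0.0097
```

Tip is about 8 mm into the hole with no force. Continue.

>>> servo_tool:
  motion:
    - {"offset": [0.002, 0, 0], "roll": 0, "claw": -1}
    - {"offset": [0.002, 0, 0], "roll": 0, "claw": -1}
    - {"offset": [0.002, 0, 0], "roll": 0, "claw": -1}
    - {"offset": [0.002, 0, 0], "roll": 0, "claw": -1}
    - {"offset": [0.002, 0, 0], "roll": 0, "claw": -1}
    - {"offset": [0.001, 0, 0], "roll": 0, "claw": -1}

```text
clock: 9.2
tool_pos: [0.5432, -0.0329, 0.1645]
orientation: [-106.0, 90.0, -2.1]
force: [-0.1, 0.2, 0.4]
opening: 0.0096
```

Run:
```python
from h import *
go()
s=snap('wrist','wr8'); crop('wr8',275,150,375,250,7,'wr8c'); snap('side','sd8');crop('sd8',300,80,420,200,5,'sd8c')
```

```text
t 9.2 tcp [ 0.5432 -0.0329  0.1645] zyaw 103.9 tilt 0.02 F [-0.13  0.22  0.36] M [ 0.06 -0.21 -0.01] open 0.0096
```

View pics/wr8c.png

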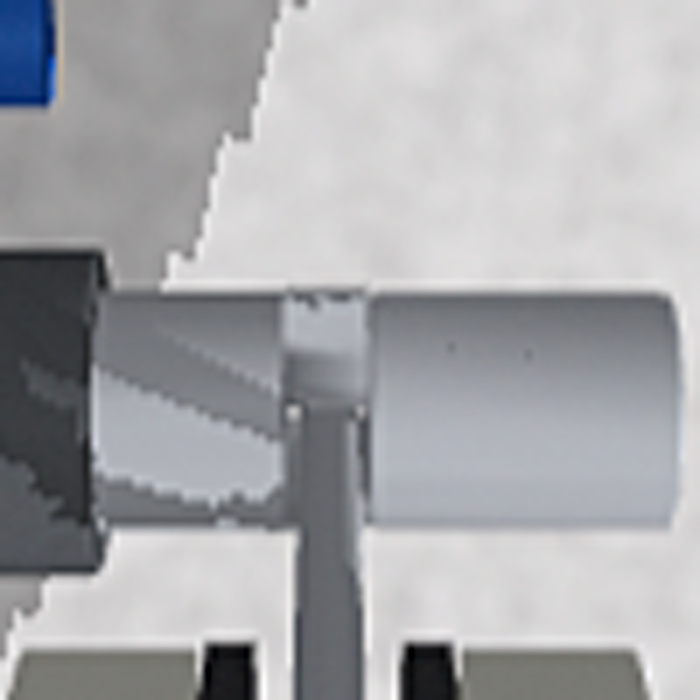

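View pics/sd8c.png

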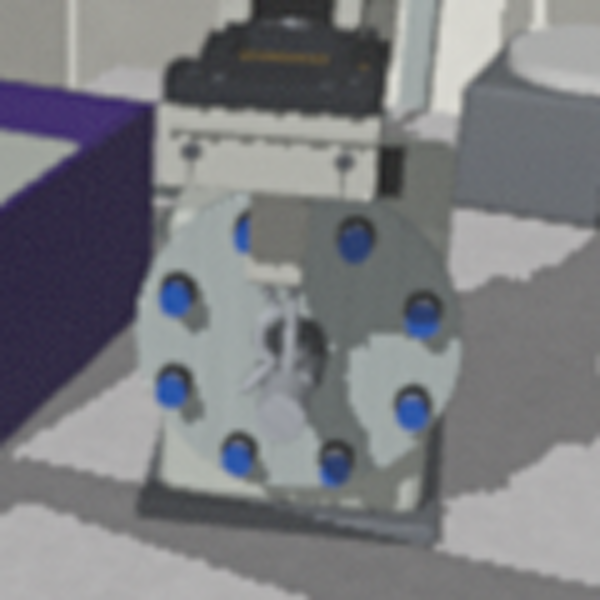

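>>> servo_tool:
  motion:
    - {"offset": [0.0015, 0, 0], "roll": 0, "claw": -1}
    - {"offset": [0.0015, 0, 0], "roll": 0, "claw": -1}
    - {"offset": [0.001, 0, 0], "roll": 0, "claw": -1}
    - {"offset": [0.001, 0, 0], "roll": 0, "claw": -1}

```text
clock: 9.8
tool_pos: [0.5443, -0.0328, 0.1606]
orientation: [-100.2, 89.8, 3.7]
force: [2.9, 0.5, 5.9]
opening: 0.0098
```

>>> servo_tool:
  motion:
    - {"offset": [0.001, 0, 0], "roll": 0, "claw": -1}
    - {"offset": [0.001, 0, 0], "roll": 0, "claw": -1}

```text
clock: 10.05
tool_pos: [0.5443, -0.0328, 0.1587]
orientation: [-100.0, 89.8, 3.9]
force: [3.0, 0.7, 6.3]
opening: 0.0095
```

>>> servo_tool:
  motion:
    - {"offset": [0.001, 0, 0], "roll": 0, "claw": -1}
    - {"offset": [0.001, 0, 0], "roll": 0, "claw": -1}

```text
clock: 10.3
tool_pos: [0.544, -0.0327, 0.1563]
orientation: [-96.8, 89.9, 7.1]
force: [3.4, -0.0, 3.3]
opening: 0.0098
```

>>> servo_tool:
  motion:
    - {"offset": [0.001, 0, 0], "roll": 0, "claw": -1}
    - {"offset": [0.001, 0, 0], "roll": 0, "claw": -1}

```text
clock: 10.55
tool_pos: [0.543, -0.0329, 0.1534]
orientation: [-41.2, 90.0, 62.6]
force: [2.7, 0.7, 1.1]
opening: 0.01
```

>>> servo_tool:
  motion:
    - {"offset": [0.001, 0, 0], "roll": 0, "claw": -1}
    - {"offset": [0.001, 0, 0], "roll": 0, "claw": -1}

```text
clock: 10.8
tool_pos: [0.5427, -0.0329, 0.1512]
orientation: [82.4, 90.0, -173.7]
force: [4.7, 1.5, 0.2]
opening: 0.0098
```

>>> servo_tool:
  motion:
    - {"offset": [0.001, 0, 0], "roll": 0, "claw": -1}
    - {"offset": [0.001, 0, 0], "roll": 0, "claw": -1}
    - {"offset": [0.001, 0, 0], "roll": 0, "claw": -1}

```text
clock: 11.18
tool_pos: [0.5426, -0.033, 0.1481]
orientation: [74.4, 90.0, 178.3]
force: [4.6, 0.7, -1.2]
opening: 0.0098
```

>>> servo_tool:
  motion:
    - {"offset": [0.001, 0, 0], "roll": 0, "claw": -1}
    - {"offset": [0.001, 0, 0], "roll": 0, "claw": -1}
    - {"offset": [0.001, 0, 0], "roll": 0, "claw": -1}

```text
clock: 11.55
tool_pos: [0.5427, -0.033, 0.1452]
orientation: [79.7, 90.0, -176.4]
force: [2.9, 1.1, -2.2]
opening: 0.0097
```

Run:
```python
from h import *
go()
s=snap('wrist','wr9'); crop('wr9',275,170,375,270,7,'wr9c'); snap('side','sd9');crop('sd9',310,100,400,190,7,'sd9c')
```

```text
t 11.55 tcp [ 0.5427 -0.033   0.1452] zyaw 103.89 tilt 0.04 F [ 2.88  1.09 -2.22] M [ 0.34 -1.35 -0.03] open 0.0097
```

View pics/wr9c.png

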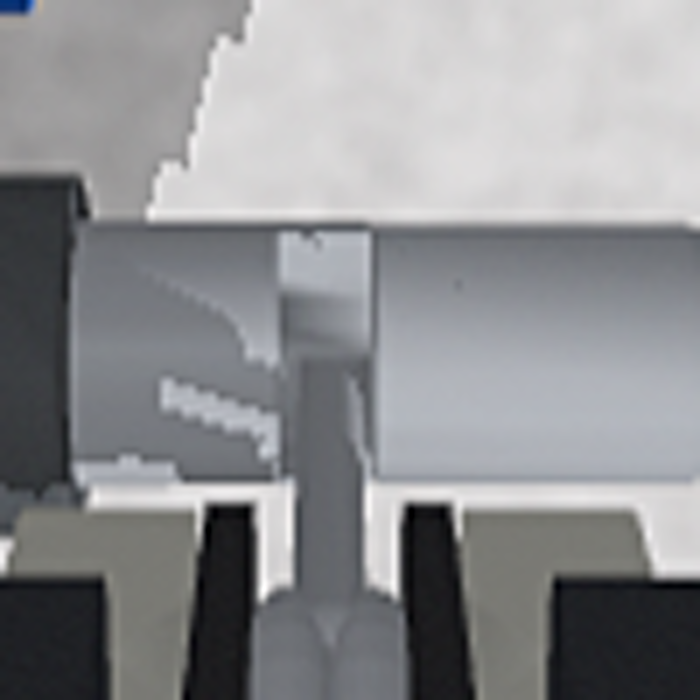

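View pics/sd9c.png

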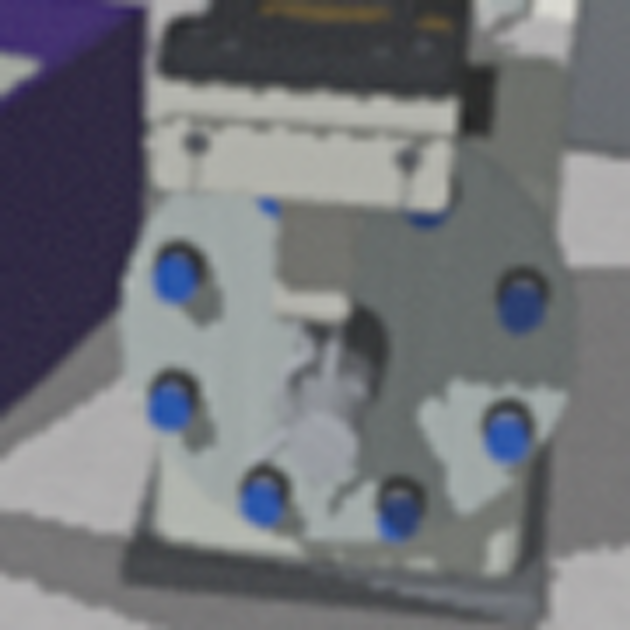

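>>> servo_tool:
  motion:
    - {"offset": [0.001, -0.0004, 0], "roll": 0, "claw": -1}
    - {"offset": [0.001, 0, 0], "roll": 0, "claw": -1}
    - {"offset": [0.001, 0, 0], "roll": 0, "claw": -1}

```text
clock: 12.02
tool_pos: [0.5429, -0.033, 0.1424]
orientation: [93.0, 89.9, -163.1]
force: [0.1, 0.3, -1.8]
opening: 0.0097
```

>>> servo_tool:
  motion:
    - {"offset": [0.0005, 0, 0], "roll": 0, "claw": -1}
    - {"offset": [0.0005, 0, 0], "roll": 0, "claw": -1}

```text
clock: 12.28
tool_pos: [0.543, -0.033, 0.1415]
orientation: [95.7, 90.0, -160.4]
force: [-0.2, 0.1, -1.0]
opening: 0.0098
```

>>> servo_tool:
  motion:
    - {"offset": [0.0005, 0, 0], "roll": 0, "claw": -1}
    - {"offset": [0.0005, 0, 0], "roll": 0, "claw": -1}

```text
clock: 12.52
tool_pos: [0.5431, -0.0329, 0.1405]
orientation: [89.5, 90.0, -166.7]
force: [-1.3, 0.2, 0.1]
opening: 0.0096
```

>>> servo_tool:
  motion:
    - {"offset": [0.0005, 0, 0], "roll": 0, "claw": -1}
    - {"offset": [0.0003, 0, 0], "roll": 0, "claw": -1}

```text
clock: 12.78
tool_pos: [0.5431, -0.0329, 0.1397]
orientation: [87.2, 90.0, -168.9]
force: [-1.0, 0.1, -0.5]
opening: 0.0096
```

>>> servo_tool:
  motion:
    - {"offset": [0.0004, 0, 0], "roll": 0, "claw": -1}
    - {"offset": [0, 0, 0], "roll": 0, "claw": -1}

```text
clock: 13.02
tool_pos: [0.5432, -0.0329, 0.1394]
orientation: [108.2, 90.0, -147.9]
force: [-0.9, -0.6, 0.8]
opening: 0.0097
```

Run:
```python
from h import *
go()
s=snap('wrist','wr10'); crop('wr10',275,170,375,270,7,'wr10c'); snap('side','sd10');crop('sd10',310,100,400,190,7,'sd10c')
```

```text
t 13.025 tcp [ 0.5432 -0.0329  0.1394] zyaw 103.89 tilt 0.02 F [-0.86 -0.63  0.77] M [-0.23  0.69  0.02] open 0.0097
```

View pics/sd10c.png

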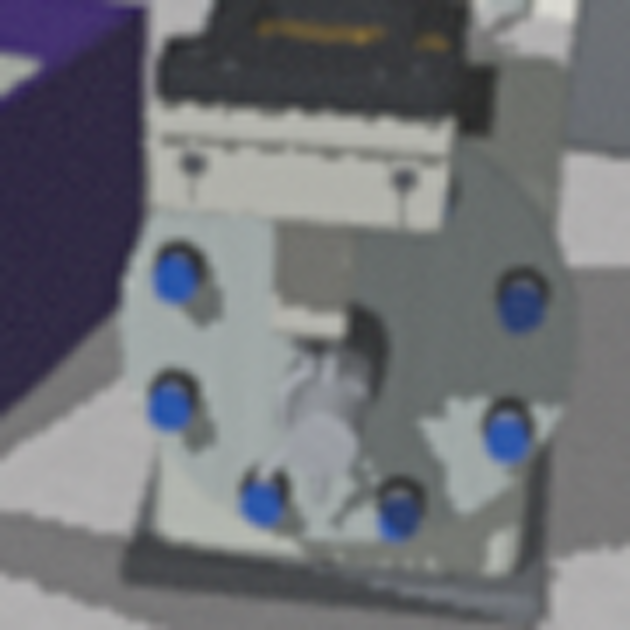

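>>> servo_tool:
  motion:
    - {"offset": [0.0005, 0, 0], "roll": 0, "claw": -1}
    - {"offset": [0, 0, 0], "roll": 0, "claw": -1}

```text
clock: 13.38
tool_pos: [0.5434, -0.0329, 0.1391]
orientation: [-137.4, 90.0, -33.5]
force: [-3.2, -0.6, 2.8]
opening: 0.0099
```

>>> servo_tool:
  motion:
    - {"offset": [0.0004, 0, 0], "roll": 0, "claw": -1}
    - {"offset": [0, 0, 0], "roll": 0, "claw": -1}

```text
clock: 13.62
tool_pos: [0.5436, -0.0329, 0.1388]
orientation: [-112.1, 90.0, -8.2]
force: [-3.1, -1.1, 5.0]
opening: 0.0095
```

>>> servo_tool:
  motion:
    - {"offset": [0, 0, 0], "roll": 0, "claw": -0.6}
    - {"offset": [0, 0, 0], "roll": 0, "claw": -0.6}
    - {"offset": [0, 0, 0], "roll": 0, "claw": -0.6}
    - {"offset": [0, 0, 0], "roll": 0, "claw": -0.6}

```text
clock: 14.12
tool_pos: [0.5434, -0.0328, 0.1384]
orientation: [-54.3, 90.0, 49.6]
force: [-0.2, -0.1, 0.2]
opening: 0.0175
```

Run:
```python
from h import *
go()
s=snap('wrist','wr11'); crop('wr11',255,170,395,290,5,'wr11c')
```

```text
t 14.125 tcp [ 0.5434 -0.0328  0.1384] zyaw 103.89 tilt 0.0 F [-0.15 -0.08  0.17] M [ 0.02 -0.01 -0.06] open 0.0175
```

View pics/wr11c.png

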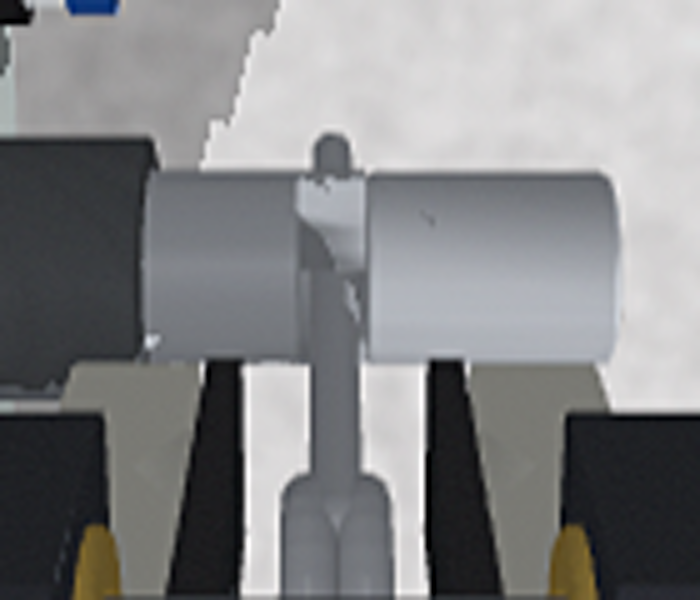

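Released with gaps on both sides of the coil, and the clip stays upright with the flared bow end visible beyond the shaft. Now I retreat straight up, opening a bit more.

>>> servo_tool:
  motion:
    - {"offset": [0, 0, 0], "roll": 0, "claw": -0.5}
    - {"offset": [-0.005, 0, 0], "roll": 0, "claw": -0.5}
    - {"offset": [-0.01, 0, 0], "roll": 0, "claw": -0.5}
    - {"offset": [-0.02, 0, 0], "roll": 0, "claw": -0.5}
    - {"offset": [-0.03, 0, 0], "roll": 0, "claw": -0.5}
    - {"offset": [-0.04, 0, 0], "roll": 0, "claw": -0.5}
    - {"offset": [0, 0.03, 0.03], "roll": 0, "claw": -0.5}
    - {"offset": [0, 0.03, 0.04], "roll": 0, "claw": -0.5}
    - {"offset": [0, 0, 0.04], "roll": 0, "claw": -0.5}
    - {"offset": [0, 0, 0], "roll": 0, "claw": -0.5}
    - {"offset": [0, 0, 0], "roll": 0, "claw": -0.5}

```text
clock: 15.55
tool_pos: [0.4589, 0.0596, 0.2441]
orientation: [-81.2, 89.9, 22.8]
force: [0.3, -0.2, 1.3]
opening: 0.0218
```

Run:
```python
from h import *
go()
s=snap('wrist','wr12'); s=snap('side','sd12');crop('sd12',310,90,400,190,7,'sd12c'); s=snap('top','tp12'); crop('tp12',390,190,490,260,7,'tp12c')
```

```text
t 15.55 tcp [0.4589 0.0596 0.2441] zyaw 103.95 tilt 0.05 F [ 0.33 -0.24  1.28] M [-0.02 -0.    0.03] open 0.0218
```

View pics/wr12.png

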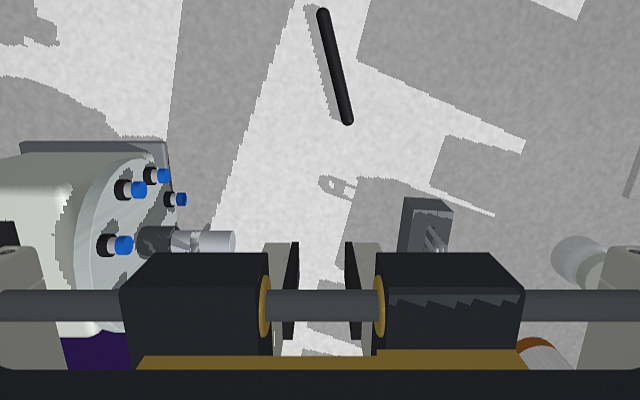

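View pics/sd12c.png

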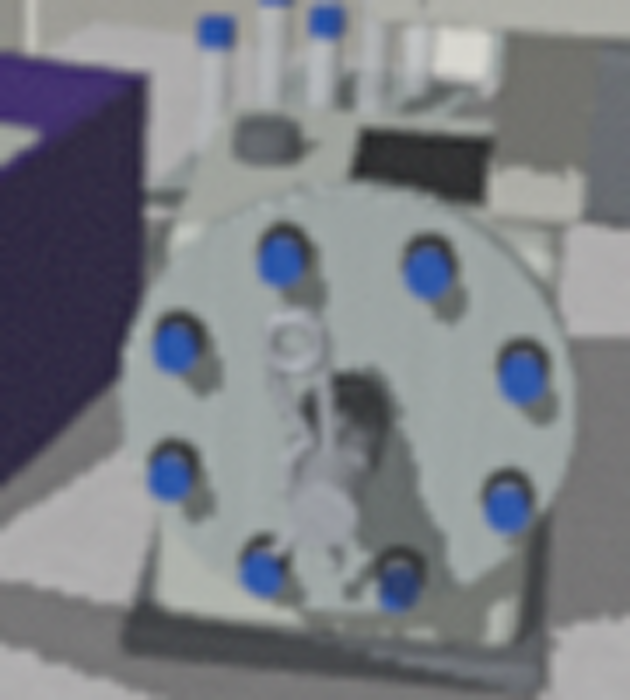

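View pics/tp12.png

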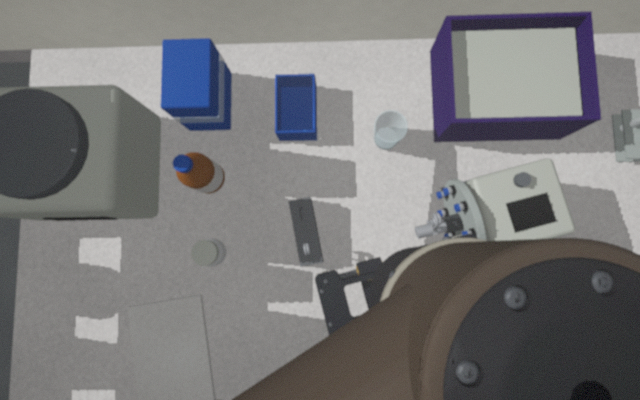

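Run:
```python
from h import *
s=load('sd12'); z=s['z_map'][134:146,346:358]
C=cloud(s)[130:150,342:364].reshape(-1,3);C=C[(C[:,1]>-.045)&(C[:,1]<-.02)];print(len(C),C.mean(0).round(4),C.min(0).round(4),C.max(0).round(4))
print(proj(s,[.5437,-.0327,.156]))
```

```text
106 [ 0.5473 -0.0283  0.1491] [ 0.5356 -0.0368  0.1305] [ 0.5589 -0.0212  0.1645]
(np.float64(354.6140099459214), np.float64(137.70633260958456))
```

>>> servo_tool:
  motion:
    - {"offset": [0, 0, 0.05], "roll": 0, "claw": -0.5}
    - {"offset": [0, 0, 0.05], "roll": 0, "claw": -0.5}
    - {"offset": [0, 0, 0.05], "roll": 0, "claw": -0.5}
    - {"offset": [0, 0, 0], "roll": 0, "claw": -0.5}
    - {"offset": [0, 0, 0], "roll": 0, "claw": -0.5}
    - {"offset": [0, 0, 0], "roll": 0, "claw": -0.5}

```text
clock: 16.45
tool_pos: [0.423, 0.204, 0.2434]
orientation: [130.7, 90.0, -125.5]
force: [-0.2, -0.2, -0.2]
opening: 0.0218
```

Run:
```python
from h import *
go()
n=np.array([-.24,.971,0]);t=np.array([.971,.24,0]);H=-.162*n+.512*t
for nm,tag,ref in(('top','tp13','top0'),('side','sd13','side0')):
    s=snap(nm,tag);r=load(ref);C=cloud(s);D=np.linalg.norm(C-cloud(r),axis=2)
    w=C-H; a=w@n;b=w@t; m=(abs(a)<.012)&(b>-.03)&(b<.045)&(C[...,2]>.045)&(C[...,2]<.19)&(D>.006)
    q=np.stack([b[m],a[m],C[...,2][m]],1); q=q[np.argsort(-q[:,2])]; print(tag,len(q)); print((q[::max(1,len(q)//30)]*1000).round(1).tolist())
crop('sd13',310,90,400,190,7,'sd13c');crop('tp13',400,195,480,255,9,'tp13c')
```

```text
t 16.45 tcp [0.423  0.204  0.2434] zyaw 103.8 tilt 0.02 F [-0.21 -0.16 -0.16] M [-0.05 -0.01  0.04] open 0.0218
tp13 137
[[11.6, 5.9, 165.3], [11.2, 4.2, 164.8], [14.7, 4.7, 164.4], [11.5, -1.1, 164.1], [19.4, 3.2, 163.8], [15.1, 6.1, 163.5], [16.6, -1.2, 163.1], [9.2, 2.5, 162.5], [7.9, -2.3, 162.0], [20.6, 0.6, 161.6], [12.3, 1.3, 161.5], [19.9, 4.1, 161.3], [15.5, 0.2, 161.0], [8.8, 0.5, 160.7], [21.1, 1.7, 159.9], [4.9, 4.5, 158.9], [21.9, 4.4, 158.1], [4.0, 1.0, 157.5], [20.8, 6.0, 156.3], [19.3, 5.5, 152.3], [7.2, 5.1, 150.4], [16.1, 5.6, 148.8], [14.5, 5.8, 147.8], [10.9, 5.0, 147.4], [19.8, 5.7, 146.6], [3.9, 3.2, 139.1], [11.3, 2.7, 131.8], [4.3, 2.4, 129.3], [1.0, 2.7, 126.6], [1.3, 3.1, 121.3], [12.2, 3.0, 119.2], [-2.2, 1.8, 112.0], [11.5, 3.0, 102.9], [10.7, 3.1, 86.7], [16.0, 0.5, 82.0]]
sd13 155
[[11.8, 0.3, 164.3], [13.4, 4.8, 163.7], [9.4, 2.5, 163.1], [7.4, -0.2, 162.2], [22.4, -0.5, 160.8], [19.4, 6.0, 159.1], [24.0, 2.3, 157.2], [4.3, 5.7, 155.8], [19.3, 4.0, 153.7], [23.3, 5.5, 151.7], [8.4, 4.4, 150.3], [17.5, -1.3, 149.4], [12.3, 5.9, 148.3], [8.3, 3.4, 147.6], [12.4, 3.2, 144.8], [19.1, 0.5, 143.1], [3.5, 4.2, 141.4], [3.4, 2.7, 138.4], [14.3, 1.4, 136.8], [1.4, -0.9, 134.7], [5.3, 2.0, 133.3], [3.0, 2.9, 131.5], [13.6, 3.1, 128.3], [0.5, 2.6, 126.9], [0.4, 1.8, 124.2], [9.0, 1.0, 120.6], [15.3, 0.3, 114.8], [12.3, 4.3, 109.8], [11.2, 2.9, 89.6], [11.2, 1.1, 86.2], [15.6, 0.2, 82.8]]
```

View pics/tp13c.png

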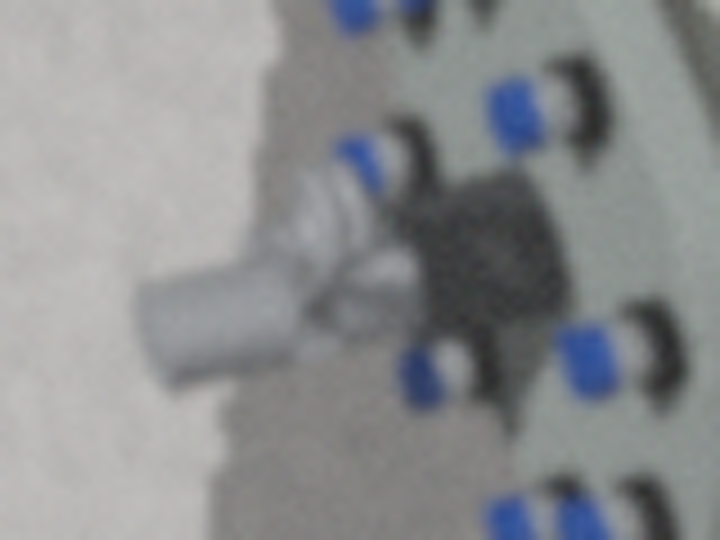

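View pics/sd13c.png

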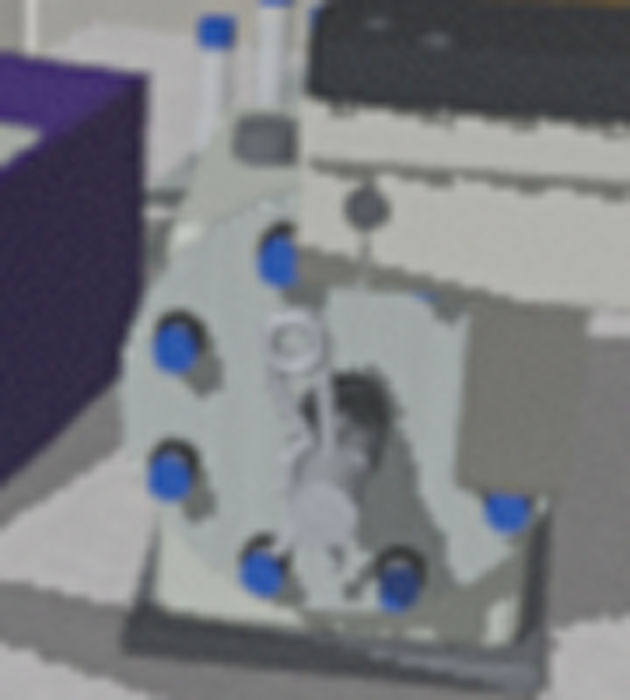

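```bash
python3 -c "
from plant import ctrl
print(ctrl.get_obs()['clock'], ctrl.close_job())"
```

```text
the job is handed in; nothing more can be done
16.55 None
```

The R-clip is fitted on the rotator's shaft and let go, and the job was handed in at 16.5 s of the 61 s allowed.

**What I did:** I gripped the clip by its coil and lifted it clear of the rack. The wrist camera showed the cross hole about 20 mm out from the hub. The leg went into the hole without a search. I pushed down in steps of 1 mm or less until the bow snapped over and the clip stopped at about 6 N. The highest force I read was about 7 N. Then I opened the fingers and backed straight up.

**Last checks (top and side cameras, good to about 2 mm):**
- **Height:** `clip_seat` is within about 1 mm of the shaft axis.
- **Tilt:** the clip leans about 0.12 rad towards its bow, within its normal looseness.
- **Bow:** the flared end is below the shaft where a relaxed bow should be, so the bow looks closed.
- **Other items:** the hairpin and the bystanders the final views show look unmoved, and the gripper was clear of everything.

**Disagreement:** the side camera put the coil about 2 px from where I expected it. The tilt and calibration error account for that.

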